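# Hold a port stub against the manifold for tack welding

### The arm

A 6-joint arm with a two-finger parallel gripper is mounted at the origin on the work surface. World frame = base frame: x ahead of the robot, y to its left, z up, the work surface at z = 0. Lengths are in m, angles in rad, forces in N, time in s.
With the tool pointing down it reaches from about 0.4 to 0.825 m from the base axis. Payload 7 kg.
Tool frame: the origin (TCP) lies between the finger pads; the fingertips stand 17 mm ahead of it and the grasp point (between the pads) lies 2 mm behind it (robot.tip_reach is the distance from the TCP to the fingertips, in m); z points along the fingers, y is the line along which they close (so a half turn about z gives the same grasp; the last joint's range is limited). The gripper opens to 85 mm and grips with 20 to 120 N. Pads are 22 mm wide; open, the fingers measure 114 mm over their backs; the gripper's body (76 mm by 85 mm) begins 54 mm behind the grasp point. The pads swing forward as they close: fully open they stand 13 mm farther back than shut.
Start: joints at [1.582, 0.359, 0.012, 0, -1.224, -0.288], TCP at [0.184, 0.649, 0.248] pointing down, gripper open.
Joint ranges: [-3.07, 3.07], [-1.43, 2.12], [-1.02, 1.25], [-3.03, 1.67], [-3.05, -0], [-3.03, 3.03]. Speed limits (rad/s): [2.39, 2.39, 3.01, 3.14, 3.14, 3.14].

### API

Orientations are given as a unit quaternion [w, x, y, z].
In Python, from station import sensors, eyes, order, nets, robot gives the robot as it stands.
- The arm moves only by the tool arm_command, never from a script. Its argument "increments" is text: rows parted by semicolons, each of 5 numbers parted by spaces: the closure, from 0 (fully open) to 1 (shut), then the shift along the tool's x, y, z in mm, then the turn about the tool's z in degrees. In form: jaw tx ty tz twist; .... A call has 1 to 5 rows; each row is the pose to reach, as a shift and turn from the pose commanded when the call began, along the tool's axes at that moment; what a row does not reach only later rows make up. A row lasts 1/8 s, in which the tool goes at most 62.5 mm and 10.7 degrees, less where a joint would pass 70% of its speed; a pose out of reach is approached as far as the arm can. A call with a gripper value outside its range is refused whole. The fingers move at their own pace and stop on an object; "newtons" is the grip in N (left out, the last holds). Time passes only in rows, so rows that repeat a pose let the fingers close. It gives the time, the measured TCP pose, the force, the opening and the grip force at its end, in the units of the state.
- sensors.get_state(): the state, without advancing time (a new reading comes with each control period).
- eyes.read_camera(name): name is "side" or "top" or "wrist"; returns (picture, depth): 384x512x3 uint8, red, green, blue; 384x512 float32, m along the optical axis (not along the pixel's ray), 0 where there is no reading.
- eyes.camera_model(name): a dict with "K" (3x3 intrinsics, pixels), "position" and "rotation" of the camera in the world; the wrist camera has in their place "mount" (4x4, takes a point from camera to tool coordinates, whose origin is the TCP and whose axes are the flange's). Camera axes: x right, y down, z forward; pixel columns grow to the right and rows downward; lengths in m; the calibration is good to about 2 mm. A picture is of the moment at which its call begins: read the wrist's pose just before it. camera_model takes no time and is no camera call.
- order.close_job(): hands the job in; it is judged then, once.
Trained networks look in the newest picture that a camera, given by its name, has taken for a name from the list of things; names that differ only in an ending like _2 or _b are one class to them, and where a whole thing is asked for, a point or a joint stands for the part that bears it (a point fixed in the world has none). Each returns a list of dicts, best first, with "confidence" (0 to 1); they miss things now and then, are a little off and sometimes report something else, mostly with a low value. They report only what shows in the picture. A call takes as long as a camera call. They do not tell look-alikes from the thing itself.
- nets.spot_in(camera, query): "centre" ([x, y, z] in m, in world coordinates, good to about 4 mm: the middle of the surface that is visible of it).
- nets.trace(camera, query): "region" (384x512 bool, what is visible of it).
The state is a dict: "time": time; "joint_pos": joint angles; "joint_velocities": joint speeds; "tau": joint torques, N m; "tool_pos": TCP position; "ee_rot": TCP orientation; "force": force on the tool from outside, world axes, zero at the start; "ft_torque": the same for the moment, N m; "width": finger opening in m; "grasp_force": force on a finger pad.
Only numpy, scipy, OpenCV 4.12 (cv2) and the standard library are available. Lean on these libraries where they do the work, as an engineer would, in place of code of your own. Each camera call takes 0.05 s, during which the arm holds its last target. There are 200 camera calls.

### The job

Be the welder's third hand: take the bare ferrule stub (the one without red caps) out of the grey rack, lay it in the blue V cradle with its plain tube end towards the manifold, and slide it home so that the tube end butts squarely, without being rammed, against the round pad on the manifold. Keep hold of the stub and press it against the pad with a steady push of about 12 N (5 to 20 N will do) for the tack weld; finish like that, still gripping and still pressing. Leave the red-capped stub, the pipe clamp, the brush and the spray can where they are.

Things in the scene. Friction and masses are not known exactly. Their poses are not given: they have to be found in the camera images.
- stub_mid (a point): Bare steel ferrule stub, loose, 150-260 g: tube 25 mm diameter, 120 mm long, lying level in one place of the rack. Round flange (ferrule, 50.5 mm diameter, 6.4 mm thick) on one end, other end plain. Point on the axis, half-way along, 45 mm above the bench, midway between the saddles: grip here from above, across the tube. x runs along the tube to the plain end (x = +60 mm); ferrule at -60 mm.
- stub_end (a point): Centre of the bare stub's plain end face, 60 mm along +x from stub_mid, same axes.
- port (a point): Centre of the flat rigid pad face (40 mm diameter, grey, dark 22 mm bore), 45 mm above the bench, on the side of the manifold: a drum 160 mm across, 70 mm high, heat-tinted top, strapped fast to the bench, two finished ports on its far half. z is up; x is horizontal, square to the face, pointing into the drum's middle: the stub comes from -x with its x along this one.
- cradle: Blue, fixed: foot 8 mm thick, two V saddles 10 mm thick, 62 wide, 47 high at x = -41 and +41 mm, 72 mm clear between them. Origin under its middle, 60 mm before the pad face, on the pad's axis; x along the V to the pad, z up. A tube in its 90 degree notches (39 mm wide at the top) lies on the pad's axis, 45 mm up, and slides along x (rubbing up to 3 N); up to 15 mm back it lies in both.
- rack: Grey rack, fixed: saddles like the cradle's at x = -41 and +41 mm, foot 157 mm wide and 8 mm thick, but two places side by side, at y = -47.5 and +47.5 mm: one holds the bare stub, the other the red-capped one. Origin on the bench under its middle, x along the notches, the same way as the stub's x; z up.
- capped_mid (a point): Middle of the other, red-capped stub (same size, red plastic caps on both ends), lying in the other place of the rack; leave it there.
- clamp: A loose pipe clamp lying on the bench: steel ring of 64 mm outer diameter, 16 mm high, with a lug and a brass wing nut. Origin at the ring's centre on the bench. Leave it.
- brush: A loose wire brush, 200 mm long and 30 mm high with a wooden back, lying bristles down along its x axis; origin at its middle on the bench. Leave it.
- spray: A loose spray can standing upright, 66 mm diameter, about 190 mm high, blue with white cap; origin at the centre of its foot. Leave it.
Not all that is in view belongs to the job. Leave any green or pink look-alike of the part that bears stub_mid alone.

How it is judged:
On the way:
1. the bare stub is lying in the cradle, in line with the pad, plain end towards it (x of stub_end in the frame of port between -0.045 and 0.003 m and y of stub_end in the frame of port between -0.003 and 0.003 m and z of stub_end in the frame of port between -0.003 and 0.003 m and angle between the x axis of stub_end and the x axis of port, either way round below 0.06 rad), for 0.2 s.
At the end, for the whole second after the job is handed in: Through the last second the robot's fingers hold the bare stub (over 2 N) and press its plain end against the manifold's pad with 5 to 20 N, at rest; the end face's centre is within 3 mm of the pad's centre along each of its axes and the tube is square to the pad within 0.05 rad (contact force between stub and manifold between 5 and 20 N and contact force between the fingers and stub above 2 N and x of stub_end in the frame of port between -0.003 and 0.003 m and y of stub_end in the frame of port between -0.003 and 0.003 m and z of stub_end in the frame of port between -0.003 and 0.003 m and angle between the x axis of stub_end and the x axis of port, either way round below 0.05 rad and linear speed of stub below 0.01 m/s); the arm keeps its last pose, push and grip.
It fails at once if the stub was rammed against the manifold (over 60 N) (contact force between stub and manifold above 60 N).
It fails at once if the red-capped stub was moved by more than 20 mm (distance of capped_mid from where it was at the start of the episode above 0.02 m).
It fails at once if the pipe clamp was moved by more than 30 mm (distance of clamp from where it was at the start of the episode above 0.03 m).
It fails at once if the brush was moved by more than 30 mm (distance of brush from where it was at the start of the episode above 0.03 m).
It fails at once if the spray can was moved by more than 30 mm or tipped (distance of spray from where it was at the start of the episode above 0.03 m or angle between spray's own z axis and vertical above 0.4 rad).
It also fails if it takes over 58 s, if anything falls off the work surface, if the arm or the gripper's body presses on something with over 40 N, if the wrist force passes 120 N, or if a joint passes its speed limit or range.

## Working session

There is one attempt and no reset: what is moved stays moved. The work goes in short steps, Python scripts to look and compute and a tool call to move; the robot and the scene stay as the last step left them, time stands still between calls to the robot, and variables do not carry over. Pictures are saved under pics/ and viewed, at most 10 in all, crops included, and the job is handed in when it is done.

Besides the shell and the picture viewer there is one more tool, called after ">>>" by a JSON object that holds its "fn" and its "kwargs", one argument or row to a line. arm_command: Moves the arm, as the interface text tells. Its arguments: {"type":"object","properties":{"increments":{"type":"string"},"newtons":{"type":"number"}},"required":["increments"]}

```bash
mkdir -p pics
cat > h.py <<'E'
import numpy as np, cv2
from station import sensors, eyes, order, nets, robot
from scipy.spatial.transform import Rotation as R
def pose():
    s=sensors.get_state(); q=s["ee_rot"]; T=np.eye(4)
    T[:3,:3]=R.from_quat([q[1],q[2],q[3],q[0]]).as_matrix(); T[:3,3]=s["tool_pos"]; return T
def cam(name):
    T=pose(); im,d=eyes.read_camera(name); m=eyes.camera_model(name)
    if name=="wrist": C=T@np.array(m["mount"])
    else:
        C=np.eye(4); r=np.array(m["rotation"])
        C[:3,:3]=r if r.shape==(3,3) else R.from_quat([r[1],r[2],r[3],r[0]]).as_matrix(); C[:3,3]=m["position"]
    K=np.array(m["K"]); v,u=np.mgrid[:384,:512]
    P=np.stack([(u-K[0,2])/K[0,0]*d,(v-K[1,2])/K[1,1]*d,d],-1)@C[:3,:3].T+C[:3,3]
    P[d==0]=np.nan
    return im,P,C,K
E
python3 - <<'E'
from h import *
print(pose().round(3), robot.tip_reach)
ims=[]
for n in ("top","wrist"):
    im,P,C,K=cam(n); ims.append(im); np.savez(n,im=im,P=P,C=C,K=K); print(n,C.round(3).tolist())
    for q in ("stub_mid","stub_end","port","cradle","rack","capped_mid","clamp","brush","spray"):
        print(q,[(np.round(r["centre"],3).tolist(),round(r["confidence"],2)) for r in nets.spot_in(n,q)][:3])
    cv2.imwrite(f"pics/{n}0.png",cv2.resize(im[:,:,::-1],(768,576)))
E
```

```text
[[ 0.962 -0.273 -0.     0.184]
 [-0.273 -0.962 -0.002  0.649]
 [ 0.     0.002 -1.     0.247]
 [ 0.     0.     0.     1.   ]] 0.017
top [[-0.018, -0.996, 0.086, 0.463], [-1.0, 0.017, -0.003, -0.027], [0.002, -0.086, -0.996, 1.162], [0.0, 0.0, 0.0, 1.0]]
stub_mid [([0.412, 0.41, 0.032], 0.94), ([0.649, 0.279, 0.027], 0.92), ([0.483, 0.275, 0.053], 0.56)]
stub_end [([0.487, 0.274, 0.056], 0.84), ([0.647, 0.281, 0.026], 0.78), ([0.41, 0.412, 0.033], 0.68)]
port [([0.738, -0.073, 0.065], 0.69)]
cradle [([0.584, -0.034, 0.006], 0.91)]
rack [([0.496, 0.238, 0.006], 0.9)]
capped_mid [([0.5, 0.185, 0.056], 0.64)]
clamp [([0.412, 0.056, 0.02], 0.78)]
brush [([0.418, -0.248, 0.029], 0.89)]
spray [([0.465, -0.41, 0.179], 0.74), ([0.487, 0.276, 0.056], 0.44)]
wrist [[-0.274, -0.909, -0.314, 0.264], [-0.962, 0.259, 0.09, 0.626], [-0.0, 0.326, -0.945, 0.373], [0.0, 0.0, 0.0, 1.0]]
stub_mid []
stub_end []
port []
cradle []
rack []
capped_mid []
clamp []
brush []
spray []
```

View pics/top0.png

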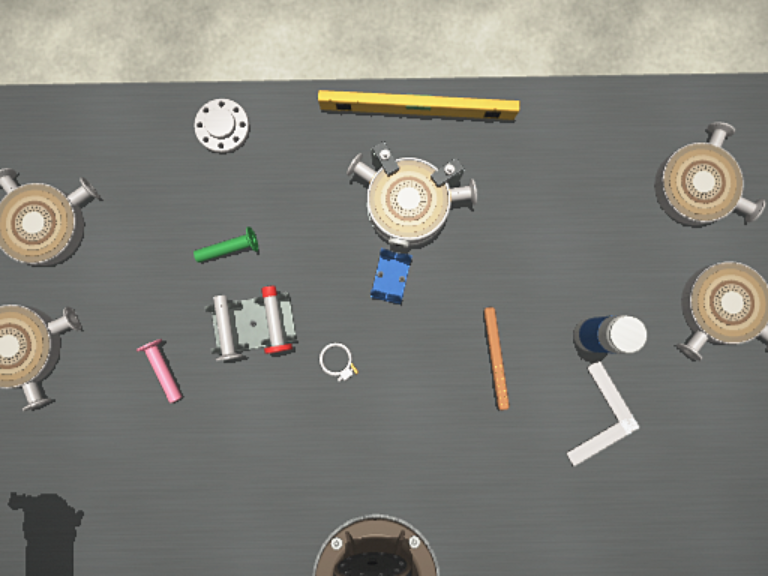

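Run:
```python
from h import *
d=np.load("top.npz"); P=d["P"]
def sel(lo,hi,c,r):
    m=(P[...,2]>lo)&(P[...,2]<hi)&(np.hypot(P[...,0]-c[0],P[...,1]-c[1])<r)
    return P[m]
# tube tops
for nm,c in (("bare",(.487,.274)),("cap",(.5,.185))):
    q=sel(.049,.066,c,.04); xy=q[:,:2].astype(np.float32)
    print(nm,len(q),q.mean(0).round(4),cv2.fitLine(xy,cv2.DIST_HUBER,0,.01,.01).ravel().round(4), np.percentile(q[:,2],[5,50,95]).round(4))
    q=sel(.049,.09,c,.11)
    a=cv2.fitLine(xy,2,0,.01,.01).ravel(); ax=a[:2]; t=(q[:,:2]-c)@ax; w=np.abs((q[:,:2]-c)@[-ax[1],ax[0]]); print("ext",np.percentile(t[w<.012],[0,2,50,98,100]).round(4))
    for k in np.arange(-.1,.1,.01):
        m=(t>=k)&(t<k+.01)&(w<.035)
        if m.sum()>3: print(k.round(3),m.sum(),q[m,2].max().round(4),w[m].max().round(3),end=" | ")
    print()
# drum top
q=sel(.062,.085,(.74,-.073),.13); (c,r)=cv2.minEnclosingCircle(q[:,:2].astype(np.float32)); print("drum",len(q),q[:,2].mean(),c,r,np.median(q[:,:2],0))
# cradle high points
q=sel(.036,.056,(.6,-.034),.09); print("cradle",len(q)); _,l,ce=cv2.kmeans(q[:,:2].astype(np.float32),2,None,(3,50,1e-5),5,2); print(ce, [ (cv2.minAreaRect(q[l.ravel()==i][:,:2].astype(np.float32))) for i in (0,1)])
```

```text
bare 224 [0.4856 0.2798 0.0555] [0.985  0.1725 0.4867 0.2789] [0.0503 0.0557 0.06  ]
ext [-0.0563 -0.055   0.0021  0.0611  0.0632]
-0.06 35 0.0744 0.026 | -0.05 31 0.0614 0.034 | -0.04 31 0.0606 0.018 | -0.03 27 0.0612 0.017 | -0.02 29 0.06 0.019 | -0.01 27 0.0598 0.02 | -0.0 30 0.0609 0.019 | 0.01 29 0.0628 0.018 | 0.02 29 0.0608 0.018 | 0.03 28 0.0602 0.019 | 0.04 40 0.0588 0.035 | 0.05 30 0.0617 0.019 | 0.06 9 0.0609 0.018 | 
cap 222 [0.4991 0.1867 0.0557] [0.9864 0.1646 0.4991 0.1867] [0.051  0.0558 0.0603]
ext [-0.0586 -0.0564  0.0036  0.0632  0.0666]
-0.06 54 0.0726 0.028 | -0.05 36 0.072 0.029 | -0.04 30 0.0604 0.03 | -0.03 31 0.0607 0.014 | -0.02 26 0.0605 0.013 | -0.01 29 0.0618 0.014 | -0.0 29 0.0605 0.013 | 0.01 27 0.06 0.013 | 0.02 27 0.0619 0.013 | 0.03 27 0.0615 0.014 | 0.04 36 0.0607 0.029 | 0.05 30 0.0612 0.013 | 0.06 19 0.0604 0.014 | 
drum 2663 0.06909624941060544 (0.7585481405258179, -0.08144836127758026) 0.12435008585453033 [ 0.73377849 -0.07380904]
cradle 167
[[ 0.54497    -0.02880028]
 [ 0.63707024 -0.05160442]] [((0.545009970664978, -0.028855526819825172), (0.06082833558320999, 0.009832555428147316), 75.86143493652344), ((0.6450406312942505, -0.048127420246601105), (0.10093630105257034, 0.051784709095954895), 72.16806030273438)]
```

The top view shows the rack at about (253,323), with the bare stub on its left side (plain end (220,297), ferrule (229,357)). The cradle is at (391,277), in front of the manifold at (408,200), and its axis is near -14°. The pink and green stubs are look-alikes. I'll move above the bare stub.

>>> {"fn": "arm_command", "kwargs": {
  "increments": "0 39 27 5 0; 0 79 54 10 0; 0 119 81 15 0; 0 158 109 20 0; 0 198 136 25 0"
}}

```text
time: 1.62
tool_pos: [0.3386, 0.4631, 0.2234]
ee_rot: [-0.0, 0.99, -0.138, 0.0]
force: [0.6, 0.5, 0.8]
width: 0.0853
grasp_force: 0.0
```

>>> {"fn": "arm_command", "kwargs": {
  "increments": "0 39 27 5 -5; 0 79 54 10 -10; 0 119 81 15 -15; 0 158 109 20 -20; 0 197 136 25 -26"
}}

```text
time: 2.25
tool_pos: [0.491, 0.2784, 0.1984]
ee_rot: [-0.0, 0.996, 0.09, 0.0]
force: [0.2, -0.2, -0.4]
width: 0.0854
grasp_force: 0.0
```

>>> {"fn": "arm_command", "kwargs": {
  "increments": "0 0 0 0 0; 0 0 0 0 0"
}}

```text
time: 2.5
tool_pos: [0.4902, 0.2796, 0.1984]
ee_rot: [-0.0, 0.996, 0.088, 0.0]
force: [0.4, 0.1, -0.6]
width: 0.0851
grasp_force: 0.0
```

Run:
```python
from h import *
print(pose().round(3).tolist())
im,P,C,K=cam("wrist"); np.savez("w1",im=im,P=P,C=C,K=K)
for q in ("stub_mid","rack","capped_mid"):
    print(q,[(np.round(r["centre"],3).tolist(),round(r["confidence"],2)) for r in nets.spot_in("wrist",q)][:3])
cv2.imwrite("pics/w1.png",im[:,:,::-1])
c=np.array([.4897,.2794]); 
m=(P[...,2]>.049)&(P[...,2]<.09)&(np.hypot(P[...,0]-c[0],P[...,1]-c[1])<.085)
q=P[m]; ax=np.array([.985,.172]); n=np.array([-ax[1],ax[0]]); q=q[np.abs((q[:,:2]-c)@n)<.02]
print(len(q), q[:,2].max())
t=(q[:,:2]-c)@ax; b=q[np.abs(t)<.03]
print(np.percentile(t,[.5,2,98,99.5]).round(4))
for k in np.arange(-.05,.06,.01):
    b=q[(np.abs(t-k)<.005)]; 
    if len(b)>20:
        A=np.c_[2*(b[:,:2]-c)@n,2*b[:,2],np.ones(len(b))]; y=((b[:,:2]-c)@n)**2+b[:,2]**2
        s=np.linalg.lstsq(A,y,rcond=None)[0]; print(k.round(2),len(b),s[:2].round(4),np.sqrt(s[2]+s[0]**2+s[1]**2).round(4), np.percentile(b[:,2],98).round(4))
```

```text
[[0.985, 0.174, 0.0, 0.49], [0.174, -0.985, 0.0, 0.28], [0.0, -0.0, -1.0, 0.198], [0.0, 0.0, 0.0, 1.0]]
stub_mid [([0.425, 0.412, 0.028], 0.87), ([0.487, 0.279, 0.058], 0.81), ([0.63, 0.313, 0.025], 0.64)]
rack [([0.5, 0.234, 0.009], 0.97), ([0.487, 0.282, 0.059], 0.18)]
capped_mid [([0.497, 0.193, 0.055], 0.89)]
3831 0.07019089754801311
[-0.0613 -0.0598  0.0564  0.058 ]
-0.05 313 [0.004  0.0472] 0.0108 0.0597
-0.04 241 [0.0033 0.0448] 0.0118 0.0571
-0.03 257 [0.0033 0.0447] 0.0119 0.0571
-0.02 262 [0.003  0.0453] 0.0114 0.0572
-0.01 275 [0.0027 0.045 ] 0.0116 0.0572
0.0 284 [0.0026 0.0452] 0.0115 0.0574
0.01 291 [0.0024 0.0452] 0.0115 0.0571
0.02 302 [0.0023 0.0452] 0.0115 0.0573
0.03 310 [0.0022 0.045 ] 0.0116 0.0573
0.04 323 [0.0019 0.0451] 0.0116 0.0574
0.05 347 [0.0018 0.0451] 0.0115 0.0576
```

View pics/w1.png

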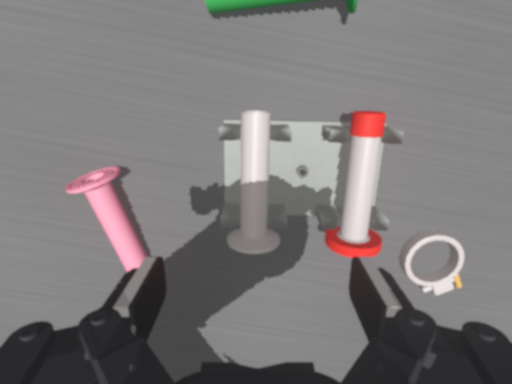

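The wrist view shows the bare stub upright at (255,180), with its ferrule at (253,240), between the open fingers. The fit puts its axis at z = 45 mm, 2.6 mm to the left, with a -1.2° slope. Descending to grip.

>>> {"fn": "arm_command", "kwargs": {
  "increments": "0 -2 -2.5 40 1.2; 0 -2 -2.5 80 1.2; 0 -2 -2.5 115 1.2; 0 -2 -2.5 140 1.2; 0 -2 -2.5 155 1.2"
}}

```text
time: 3.32
tool_pos: [0.487, 0.2822, 0.0422]
ee_rot: [0.0, 0.997, 0.078, -0.0]
force: [-0.2, 0.6, -0.0]
width: 0.0853
grasp_force: 0.0
```

>>> {"fn": "arm_command", "kwargs": {
  "increments": "0 0 0 0 0; 0.6 0 0 0 0; 1 0 0 0 0; 1 0 0 0 0; 1 0 0 0 0",
  "newtons": 60
}}

```text
time: 3.95
tool_pos: [0.4881, 0.2821, 0.0441]
ee_rot: [-0.0, 0.997, 0.078, 0.001]
force: [-1.1, -0.0, 4.7]
width: 0.023
grasp_force: 58.5
```

>>> {"fn": "arm_command", "kwargs": {
  "increments": "1 0 0 0 0; 1 0 0 0 0; 1 0 0 0 0; 1 0 0 0 0"
}}

```text
time: 4.45
tool_pos: [0.4881, 0.2821, 0.0441]
ee_rot: [-0.0, 0.997, 0.078, 0.0]
force: [-1.7, -0.4, 6.4]
width: 0.0235
grasp_force: 58.5
```

>>> {"fn": "arm_command", "kwargs": {
  "increments": "1 0 0 -8 0; 1 0 0 -28 0; 1 0 0 -58 0; 1 0 0 -88 0; 1 0 0 -110 0"
}}

```text
time: 5.08
tool_pos: [0.4876, 0.2817, 0.1548]
ee_rot: [-0.0, 0.997, 0.078, 0.0]
force: [-0.3, 0.8, -2.0]
width: 0.0237
grasp_force: 58.9
```

>>> {"fn": "arm_command", "kwargs": {
  "increments": "1 -3 20 0 0; 1 -9 55 0 0; 1 -15 95 0 0; 1 -20 130 0 0; 1 -25 160 0 0"
}}

```text
time: 5.7
tool_pos: [0.4865, 0.1173, 0.1522]
ee_rot: [0.0, 0.997, 0.077, -0.001]
force: [0.6, -0.3, -2.2]
width: 0.0234
grasp_force: 59.0
```

>>> {"fn": "arm_command", "kwargs": {
  "increments": "1 -5 33 0 4; 1 -10 66 0 9; 1 -15 100 0 15; 1 -19 123 0 20; 1 -21 133 0 22.5"
}}

```text
time: 6.32
tool_pos: [0.4863, -0.0167, 0.1523]
ee_rot: [0.0, 0.993, -0.12, -0.001]
force: [-0.5, 0.5, -2.7]
width: 0.0232
grasp_force: 59.0
```

>>> {"fn": "arm_command", "kwargs": {
  "increments": "1 0 0 0 0; 1 0 0 0 0; 1 0 0 0 0"
}}

```text
time: 6.7
tool_pos: [0.4878, -0.0142, 0.1532]
ee_rot: [-0.0, 0.993, -0.117, -0.0]
force: [0.7, -0.3, -2.2]
width: 0.023
grasp_force: 59.0
```

Run:
```python
from h import *
print(pose().round(4).tolist(), sensors.get_state()["force"])
for n in ("wrist","side"):
    im,P,C,K=cam(n); np.savez(n+"2",im=im,P=P,C=C,K=K)
    for q in ("stub_mid","stub_end","port","cradle"):
        print(q,[(np.round(r["centre"],3).tolist(),round(r["confidence"],2)) for r in nets.spot_in(n,q)][:3])
    cv2.imwrite(f"pics/{n}2.png",im[:,:,::-1])
```

```text
[[0.9725, -0.233, -0.0, 0.4878], [-0.233, -0.9725, 0.0, -0.0142], [-0.0001, -0.0, -1.0, 0.1532], [0.0, 0.0, 0.0, 1.0]] [ 0.69724258 -0.33654866 -2.18003954]
stub_mid [([0.51, -0.021, 0.165], 0.68)]
stub_end [([0.51, -0.017, 0.162], 0.7)]
port [([0.467, 0.177, 0.056], 0.45)]
cradle [([0.585, -0.037, 0.008], 0.96), ([0.467, 0.177, 0.052], 0.7), ([0.508, 0.172, 0.006], 0.68)]
stub_mid [([0.463, -0.008, 0.164], 0.91), ([0.417, 0.419, 0.028], 0.79), ([0.649, 0.282, 0.031], 0.78)]
stub_end [([0.642, 0.283, 0.029], 0.87), ([0.411, 0.418, 0.027], 0.73), ([0.466, -0.006, 0.158], 0.55)]
port [([0.735, -0.034, 0.068], 0.98)]
cradle [([0.586, -0.036, 0.012], 0.86)]
```

View pics/wrist2.png

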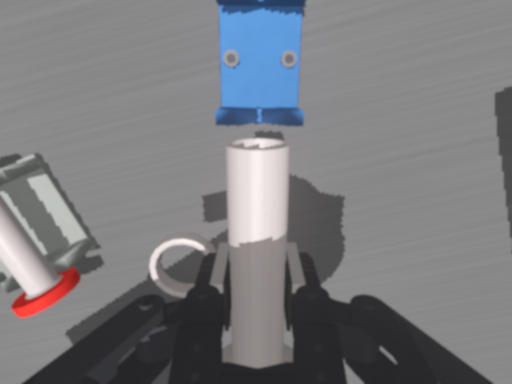

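View pics/side2.png

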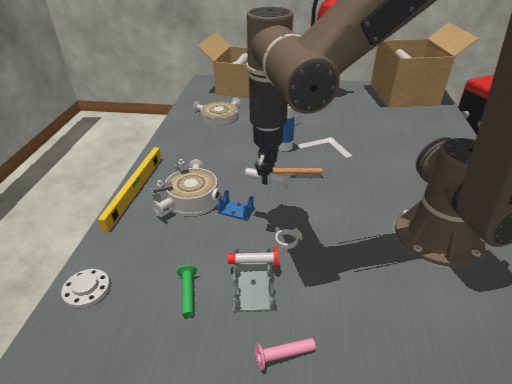

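The wrist view shows the stub gripped level, with its plain end at (258,145). The near cradle saddle is at (258,116) and the cradle foot at (260,55), nearly in line. Next I measure the stub and cradle from the same wrist depth image.

Run:
```python
from h import *
T=pose(); d=np.load("wrist2.npz"); P=d["P"]; Q=(P-T[:3,3])@T[:3,:3]  # tool coords
u=np.mgrid[:384,:512][1]; v=np.mgrid[:384,:512][0]
m=(np.abs(Q[...,1])<.02)&(np.abs(Q[...,2])<.03)&(Q[...,0]>.016)&(Q[...,0]<.09)&(v<240)
q=Q[m]; print("tube x end",np.percentile(q[:,0],[50,98,99.5,100]).round(4))
for k in np.arange(.02,.06,.01):
    b=q[np.abs(q[:,0]-k)<.005]
    A=np.c_[2*b[:,1:],np.ones(len(b))]; y=(b[:,1:]**2).sum(1); s=np.linalg.lstsq(A,y,rcond=None)[0]
    print(k.round(2),len(b),s[:2].round(4),np.sqrt(s[2]+s[0]**2+s[1]**2).round(4),"top",np.percentile(b[:,2],2).round(4),"y rng",np.percentile(b[:,1],[1,99]).round(4))
# cradle: blue mask
im=d["im"].astype(int); bl=(im[...,2]>im[...,0]+30)&(v<130)
z=P[...,2]
for nm,mm in (("foot",bl&(z<.013)),("saddle",bl&(z>.03)&(v>90)),("far",bl&(z>.03)&(v<40))):
    w=Q[mm]; print(nm,len(w))
    if len(w)>20:
        print(cv2.minAreaRect((w[:,:2]*1000).astype(np.float32)), np.percentile(P[mm][:,2],[5,50,95]).round(4), "y",np.percentile(w[:,1],[.5,99.5]).round(4),"x",np.percentile(w[:,0],[1,50,99]).round(4))
f=bl&(z<.013); L=[];Rr=[];X=[]
for r in range(15,104,4):
    w=Q[r][f[r]]
    if len(w)>40: X.append(np.median(w[:,0])); L.append(w[:,1].min()); Rr.append(w[:,1].max())
print("foot mid fit",np.polyfit(X,(np.array(L)+Rr)/2,1).round(4), "width",np.median(np.array(Rr)-L))
# top camera redo of near-saddle & drum
d=np.load("top.npz"); P=d["P"]; Q=(P-T[:3,3])@T[:3,:3]
mm=(P[...,2]>.066)&(P[...,2]<.075)&(np.hypot(P[...,0]-.734,P[...,1]+.073)<.085); w=Q[mm]; print("drum tool",cv2.minEnclosingCircle((w[:,:2]*1000).astype(np.float32)),np.median(w[:,:2],0))
```

```text
tube x end [0.0452 0.0599 0.0601 0.0602]
0.02 146 [-0.      0.0004] 0.0125 top -0.0112 y rng [-0.0124  0.0122]
0.03 1392 [-0.0001 -0.0003] 0.012 top -0.0129 y rng [-0.012   0.0119]
0.04 1517 [-0.0001 -0.0003] 0.012 top -0.013 y rng [-0.0121  0.0119]
0.05 1641 [-0.0001 -0.0004] 0.0119 top -0.013 y rng [-0.012   0.0118]
foot 8035
((93.16253662109375, 2.822185516357422), (85.25069427490234, 75.55445861816406), 2.3208115100860596) [0.0056 0.007  0.0085] y [-0.0307  0.0334] x [0.0628 0.1028 0.1348]
saddle 1132
((57.980892181396484, 1.609670639038086), (9.75583267211914, 61.670562744140625), 0.5092276334762573) [0.0313 0.0427 0.0468] y [-0.029  0.032] x [0.0534 0.0587 0.063 ]
far 0
foot mid fit [ 0.0162 -0.0004] width 0.06325724530915285
drum tool ((248.0968475341797, 1.769378900527954), 80.30262756347656) [0.24398442 0.00138969]
```

Stub end is 60 mm ahead of the TCP, level and centred. The cradle axis is about +1.4 mm in y, with the pad face about 157 mm ahead. I'll go 85 mm forward and descend, leaving about 12 mm of gap.

>>> {"fn": "arm_command", "kwargs": {
  "increments": "1 15 0.5 0 0.4; 1 40 1 0 0.4; 1 65 1.4 0 0.4; 1 80 1.4 0 0.4; 1 85 1.4 0 0.4"
}}

```text
time: 7.82
tool_pos: [0.5708, -0.0364, 0.1528]
ee_rot: [0.0, 0.993, -0.122, -0.0]
force: [0.6, 0.3, -2.6]
width: 0.0231
grasp_force: 59.0
```

>>> {"fn": "arm_command", "kwargs": {
  "increments": "1 0 0 20 0; 1 0 0 45 0; 1 0 0 67 0; 1 0 0 80 0; 1 0 0 86 0"
}}

```text
time: 8.45
tool_pos: [0.5698, -0.0361, 0.0669]
ee_rot: [0.0, 0.993, -0.121, -0.0]
force: [-0.7, 0.4, -1.6]
width: 0.0233
grasp_force: 59.0
```

Run:
```python
from h import *
T=pose(); s=sensors.get_state(); print(T.round(4).tolist(), s["force"].round(2), s["ft_torque"].round(2))
im,P,C,K=cam("wrist"); Q=(P-T[:3,3])@T[:3,:3]; cv2.imwrite("pics/w3.png",im[:,:,::-1])
v=np.mgrid[:384,:512][0]
m=(np.abs(Q[...,1])<.02)&(np.abs(Q[...,2])<.03)&(Q[...,0]>.028)&(Q[...,0]<.0605)&(v<240); q=Q[m]
print("tube y",np.percentile(q[:,1],[1,99]).round(4),"xend",np.percentile(q[:,0],99).round(4))
i=im.astype(int); bl=(i[...,2]>i[...,0]+30)&(P[...,2]>.03)
w=Q[bl]; w=w[w[:,0]>0]; print("far saddle",len(w),cv2.minAreaRect((w[:,:2]*1000).astype(np.float32)),np.percentile(w[:,1],[.5,99.5]).round(4))
```

```text
[[0.9705, -0.2411, -0.0007, 0.5698], [-0.2411, -0.9705, -0.0002, -0.0361], [-0.0006, 0.0004, -1.0, 0.0669], [0.0, 0.0, 0.0, 1.0]] [-0.68  0.4  -1.55] [ 0.02  0.01 -0.02]
tube y [-0.0189  0.019 ] xend 0.0602
far saddle 2324 ((51.145477294921875, 0.10330772399902344), (18.77191162109375, 61.8953742980957), 0.0007953111780807376) [-0.0306  0.0308]
```

View pics/w3.png

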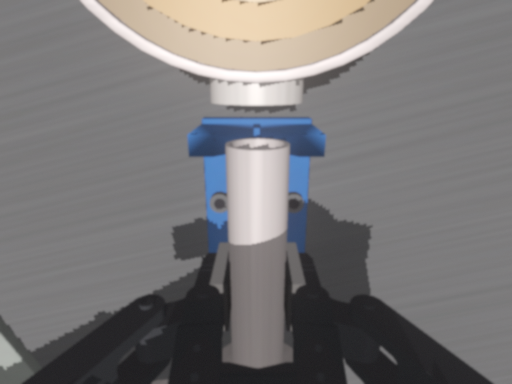

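The wrist view shows the tube at (258,145) centred on the far saddle (y = 0.1 mm, 0°) and the pad at (257,92). Lower it into the V.

>>> {"fn": "arm_command", "kwargs": {
  "increments": "1 0 0 8 0; 1 0 0 14 0; 1 0 0 19 0; 1 0 0 22 0; 1 0 0 22.5 0"
}}

```text
time: 9.12
tool_pos: [0.5701, -0.0361, 0.0447]
ee_rot: [0.0, 0.993, -0.122, -0.0]
force: [-0.1, -0.2, -1.5]
width: 0.023
grasp_force: 59.0
```

>>> {"fn": "arm_command", "kwargs": {
  "increments": "1 0 0 0 0; 1 0 0 0 0; 1 0 0 0 0"
}}

```text
time: 9.5
tool_pos: [0.5701, -0.0361, 0.0449]
ee_rot: [-0.0, 0.993, -0.121, 0.0]
force: [0.4, -0.4, -2.1]
width: 0.0232
grasp_force: 59.0
```

>>> {"fn": "arm_command", "kwargs": {
  "increments": "1 0 0 0.3 0; 1 0 0 0.6 0; 1 0 0 0.8 0; 1 0 0 0.8 0; 1 0 0 0.8 0"
}}

```text
time: 10.12
tool_pos: [0.5705, -0.0359, 0.0442]
ee_rot: [-0.0, 0.993, -0.121, 0.0]
force: [1.7, 2.2, 1.2]
width: 0.0231
grasp_force: 59.1
```

Contact is made and the tube is seated with a light load. I'll ease the side load and slide forward.

>>> {"fn": "arm_command", "kwargs": {
  "increments": "1 1 -0.1 0.1 0; 1 3 -0.2 0.1 0; 1 5 -0.2 0.1 0; 1 7 -0.2 0.1 0; 1 8 -0.2 0.1 0"
}}

```text
time: 10.75
tool_pos: [0.5782, -0.0377, 0.0441]
ee_rot: [-0.0, 0.993, -0.122, 0.0]
force: [-1.6, 4.5, 5.2]
width: 0.0228
grasp_force: 59.5
```

>>> {"fn": "arm_command", "kwargs": {
  "increments": "1 0.5 0 0 0; 1 1 0 0 0; 1 1.5 0 0 0; 1 2 0 0 0; 1 2 0 0 0"
}}

```text
time: 11.38
tool_pos: [0.5802, -0.0382, 0.0441]
ee_rot: [-0.0, 0.993, -0.122, 0.0]
force: [-0.8, 4.0, 5.6]
width: 0.023
grasp_force: 59.5
```

>>> {"fn": "arm_command", "kwargs": {
  "increments": "1 0.3 -0.3 0 0; 1 0.6 -0.3 0 0; 1 0.9 -0.3 0 0; 1 1.2 -0.3 0 0; 1 1.2 -0.3 0 0"
}}

```text
time: 12.0
tool_pos: [0.5811, -0.0384, 0.0441]
ee_rot: [0.0, 0.993, -0.122, -0.0]
force: [-2.1, 2.7, 5.6]
width: 0.0237
grasp_force: 59.6
```

Run:
```python
from h import *
T=pose(); s=sensors.get_state(); print("tool force",(T[:3,:3].T@s["force"]).round(2), (T[:3,:3].T@s["ft_torque"]).round(2))
im,P,C,K=cam("wrist"); Q=(P-T[:3,3])@T[:3,:3]; cv2.imwrite("pics/w4.png",cv2.resize(im[40:200,180:340,::-1],(640,640),interpolation=2)[:600])
m=(np.abs(Q[...,1])<.025)&(Q[...,0]>.04)&(P[...,2]>.03)
for x in np.arange(.05,.1,.002):
    w=P[m&(np.abs(Q[...,0]-x)<.001)&(np.abs(Q[...,1])<.006)]; print(round(x,3),len(w), w[:,2].max().round(4) if len(w) else None,end=" | ")
```

```text
tool force [-2.72 -2.06 -5.61] [ 0.9  -0.93  0.04]
0.05 173 0.0575 | 0.052 171 0.0575 | 0.054 179 0.0581 | 0.056 248 0.0583 | 0.058 183 0.0582 | 0.06 125 0.0578 | 0.062 36 0.0649 | 0.064 222 0.0652 | 0.066 232 0.0656 | 0.068 229 0.0651 | 0.07 171 0.0688 | 0.072 251 0.0707 | 0.074 302 0.071 | 0.076 279 0.0687 | 0.078 255 0.0673 | 0.08 260 0.0673 | 0.082 274 0.067 | 0.084 281 0.0676 | 0.086 316 0.0676 | 0.088 281 0.0682 | 0.09 301 0.0677 | 0.092 321 0.0679 | 0.094 315 0.0675 | 0.096 325 0.0677 | 0.098 337 0.0684 |
```

View pics/w4.png

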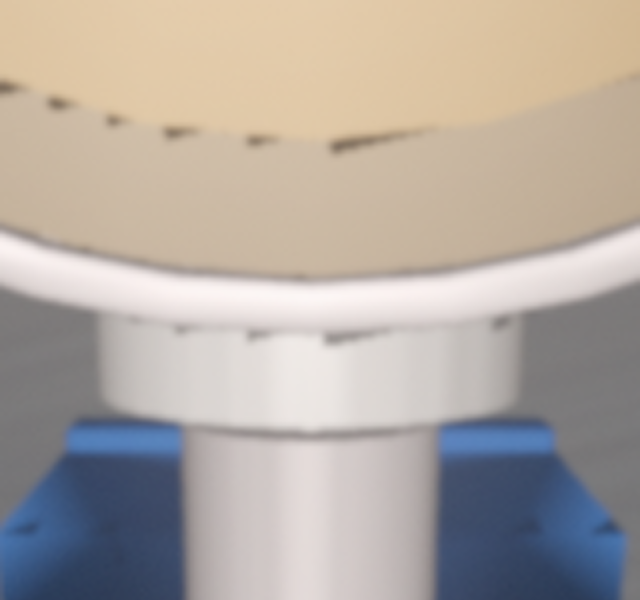

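The crop shows the tube end visually at the pad's near edge at (310,430), with almost no gap. Creeping on.

>>> {"fn": "arm_command", "kwargs": {
  "increments": "1 0.2 -0.1 0 0; 1 0.4 -0.1 0 0; 1 0.6 -0.1 0 0; 1 0.8 -0.1 0 0; 1 0.8 -0.1 0 0"
}}

```text
time: 12.68
tool_pos: [0.5819, -0.0386, 0.0441]
ee_rot: [0.0, 0.993, -0.122, -0.0]
force: [-1.5, 2.6, 5.4]
width: 0.0233
grasp_force: 59.6
```

>>> {"fn": "arm_command", "kwargs": {
  "increments": "1 0.2 0 0 0; 1 0.4 0 0 0; 1 0.6 0 0 0; 1 0.8 0 0 0; 1 0.8 0 0 0"
}}

```text
time: 13.3
tool_pos: [0.5826, -0.0388, 0.0441]
ee_rot: [0.0, 0.993, -0.122, -0.0]
force: [-1.8, 3.2, 6.1]
width: 0.0235
grasp_force: 59.6
```

Still sliding, with friction of about 2.5 N.

>>> {"fn": "arm_command", "kwargs": {
  "increments": "1 0.2 0 0 0; 1 0.4 0 0 0; 1 0.6 0 0 0; 1 0.8 0 0 0; 1 0.8 0 0 0"
}}

```text
time: 13.92
tool_pos: [0.5834, -0.039, 0.0441]
ee_rot: [0.0, 0.993, -0.122, -0.0]
force: [-2.7, 2.2, 5.2]
width: 0.0231
grasp_force: 59.6
```

>>> {"fn": "arm_command", "kwargs": {
  "increments": "1 0.2 0 0 0; 1 0.4 0 0 0; 1 0.6 0 0 0; 1 0.8 0 0 0; 1 0.8 0 0 0"
}}

```text
time: 14.55
tool_pos: [0.5837, -0.0391, 0.0441]
ee_rot: [0.0, 0.993, -0.122, -0.001]
force: [-3.6, 4.3, 7.9]
width: 0.0234
grasp_force: 59.7
```

>>> {"fn": "arm_command", "kwargs": {
  "increments": "1 0.2 0 0 0; 1 0.4 0 0 0; 1 0.4 0 0 0"
}}

```text
time: 14.92
tool_pos: [0.5837, -0.0391, 0.0441]
ee_rot: [0.0, 0.993, -0.122, -0.001]
force: [-5.5, 6.2, 9.6]
width: 0.0236
grasp_force: 59.9
```

>>> {"fn": "arm_command", "kwargs": {
  "increments": "1 0.2 0 0 0; 1 0.4 0 0 0; 1 0.4 0 0 0"
}}

```text
time: 15.3
tool_pos: [0.5837, -0.0391, 0.0441]
ee_rot: [0.0, 0.993, -0.122, -0.001]
force: [-7.3, 5.7, 10.7]
width: 0.0232
grasp_force: 60.0
```

Butted: it has stopped moving and the push is now about 8.5 N, growing about 5 N per mm. I'll relieve side and down load and add push.

>>> {"fn": "arm_command", "kwargs": {
  "increments": "1 0.2 -0.2 -0.2 0; 1 0.5 -0.3 -0.4 0; 1 0.7 -0.3 -0.5 0; 1 0.7 -0.3 -0.5 0; 1 0.7 -0.3 -0.5 0"
}}

```text
time: 15.92
tool_pos: [0.5837, -0.0391, 0.0441]
ee_rot: [0.0, 0.993, -0.122, -0.002]
force: [-8.5, 5.9, 7.9]
width: 0.0232
grasp_force: 60.0
```

Run:
```python
from h import *
T=pose(); s=sensors.get_state(); print((T[:3,:3].T@s["force"]).round(2), T[:3,3].round(4))
```

```text
[-9.67 -3.71 -7.89] [ 0.5837 -0.0391  0.0441]
```

>>> {"fn": "arm_command", "kwargs": {
  "increments": "1 0.3 -0.1 -0.1 0; 1 0.6 -0.3 -0.3 0; 1 0.9 -0.3 -0.4 0; 1 0.9 -0.3 -0.4 0; 1 0.9 -0.3 -0.4 0"
}}

```text
time: 16.55
tool_pos: [0.5837, -0.0391, 0.0441]
ee_rot: [0.0, 0.993, -0.122, -0.003]
force: [-10.1, 6.7, 8.2]
width: 0.0232
grasp_force: 60.0
```

>>> {"fn": "arm_command", "kwargs": {
  "increments": "1 0 0 0 0; 1 0 0 0 0; 1 0 0 0 0; 1 0 0 0 0; 1 0 0 0 0"
}}

```text
time: 17.18
tool_pos: [0.5837, -0.0391, 0.0441]
ee_rot: [0.0, 0.993, -0.122, -0.003]
force: [-10.1, 6.2, 8.6]
width: 0.0235
grasp_force: 60.0
```

Run:
```python
from h import *
T=pose(); s=sensors.get_state(); print((T[:3,:3].T@s["force"]).round(2), T[:3,3].round(4))
im,P,C,K=cam("wrist"); cv2.imwrite("pics/w5.png",cv2.resize(im[40:200,180:340,::-1],(640,640),interpolation=2)[:600])
```

```text
[-11.37  -3.59  -8.55] [ 0.5837 -0.0391  0.0441]
```

View pics/w5.png

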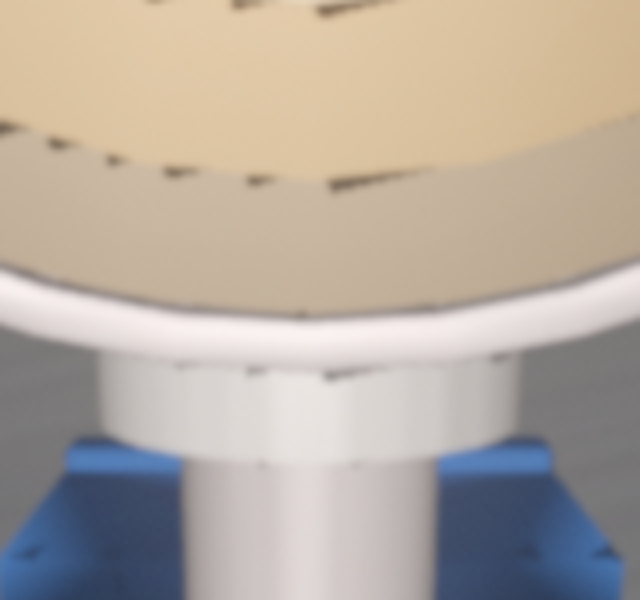

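The crop shows the tube flush on the pad at (310,462). The push reads 11.4 N, which includes V friction, so a touch more.

>>> {"fn": "arm_command", "kwargs": {
  "increments": "1 0.3 0 0 0; 1 0.8 0 0 0; 1 0.8 0 0 0; 1 0.8 0 0 0; 1 0.8 0 0 0"
}}

```text
time: 17.85
tool_pos: [0.5837, -0.0392, 0.0441]
ee_rot: [0.0, 0.993, -0.122, -0.003]
force: [-11.7, 8.8, 11.6]
width: 0.0233
grasp_force: 60.2
```

>>> {"fn": "arm_command", "kwargs": {
  "increments": "1 0 0 0 0; 1 0 0 0 0; 1 0 0 0 0; 1 0 0 0 0; 1 0 0 0 0"
}}

```text
time: 18.48
tool_pos: [0.5837, -0.0391, 0.0441]
ee_rot: [0.0, 0.993, -0.122, -0.003]
force: [-11.6, 7.9, 11.4]
width: 0.0234
grasp_force: 60.2
```

Run:
```python
from h import *
T=pose(); s=sensors.get_state(); f=T[:3,:3].T@s["force"]; print(f.round(2), T[:3,3].round(4), T[:3,0].round(3), s["grasp_force"])
if 9<-f[0]<17: print(order.close_job())
```

```text
[-13.25  -4.79 -11.28] [ 0.5837 -0.0391  0.0441] [ 0.97  -0.242 -0.006] 60.2045202255249
the job is handed in; nothing more can be done
None
```

The job is handed in at about 18.5 s: the bare stub is in the cradle with its plain end against the pad, still gripped (about 60 N) and pushed at about 13 N measured at the wrist, which includes up to 3 N of cradle friction; the verdict was not shown.

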